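# Clear the dial scale and zero its peak pointer

### The arm

A 6-joint arm with a two-finger parallel gripper is mounted at the origin on the work surface. World frame = base frame: x ahead of the robot, y to its left, z up, the work surface at z = 0. Lengths are in mm, angles in rad, forces in N, time in s.
With the tool pointing down it reaches from about 275 to 750 mm from the base axis. Payload 10.2 kg.
Tool frame: the origin (TCP) lies on the front face of the gripper's body, between the roots of the fingers; the fingertips stand 73 mm ahead of it and the grasp point (between the pads) lies 54 mm ahead of it; z points along the fingers, y is the line along which they close (so a half turn about z gives the same grasp; the last joint's range is limited). The gripper opens to 85 mm and grips with 20 to 120 N. Pads are 22 mm wide; open, the fingers measure 114 mm over their backs; the gripper's body (76 mm by 85 mm) begins 54 mm behind the grasp point. The pads swing forward as they close: fully open they stand 13 mm farther back than shut.
Start: joints at [-1.469, 0.313, 1.498, -0, 1.331, -0.223], TCP at [167.525, -497.561, 303.894] pointing down, gripper open.
Joint ranges: [-2.94, 2.94], [-0.97, 2.17], [0.19, 2.56], [-1.23, 4.37], [0.02, 3.11], [-2.88, 2.88]. Speed limits (rad/s): [2.39, 2.39, 3.01, 3.14, 3.14, 3.14].

### API

Orientations are given as a unit quaternion [w, x, y, z].
In Python, from rig import * gives the robot as it stands.
- The arm moves only by the tool step_arm, never from a script. Its argument "plan" is a list of rows, each an object with "offset": the shift along the tool's x, y, z in cm, a list of three; "rot": the turn, a rotation vector about the tool's x, y, z in degrees, a list of three; "gripper": the finger opening in cm, from 0 to 8.54. In form: [{"offset": [x, y, z], "rot": [wx, wy, wz], "gripper": gripper}, ...]. A call has 1 to 12 rows; each row is the pose to reach, as a shift and turn from the pose commanded when the call began, along the tool's axes at that moment; what a row does not reach only later rows make up. A row lasts 1/10 s, in which the tool goes at most 50 mm and 8.59 degrees, less where a joint would pass 70% of its speed; a pose out of reach is approached as far as the arm can. A call with a gripper value outside its range is refused whole. The fingers move at their own pace and stop on an object; "squeeze" is the grip in N (left out, the last holds). Time passes only in rows, so rows that repeat a pose let the fingers close. It gives the time, the measured TCP pose, the force, the opening and the grip force at its end, in the units of the state.
- sense(): the state, without advancing time (a new reading comes with each control period).
- capture(name): name is "scene" or "top"; returns a dict with "color" (480x640x3 uint8, red, green, blue), "depth" (480x640 float32, mm along the optical axis (not along the pixel's ray), 0 where there is no reading), "vertical_fov" (degrees; the focal length in pixels is half the picture's height over the tangent of half this angle, whatever the lens; pixels are square), "cx", "cy" (the principal point, pixels), "rvec" (rotation vector, rad) and "tvec" (3), from world to camera coordinates, as OpenCV has them. Camera axes: x right, y down, z forward; pixel columns grow to the right and rows downward; lengths in mm; the calibration is good to about 2 mm. A picture is of the moment at which its call begins.
- finish_job(): hands the job in; it is judged then, once.
The state is a dict: "time_s": time; "joints": joint angles; "dq": joint speeds; "tau": joint torques, N m; "eef_pos": TCP position; "ee_rot": TCP orientation; "force": force on the tool from outside, world axes, zero at the start; "wrist_torque": the same for the moment, N m; "grip_width": opening from 0.0 (shut) to 1.0 (fully open); "grip_force": force on a finger pad.
Only numpy, scipy, OpenCV 4.12 (cv2) and the standard library are available. Lean on these libraries where they do the work, as an engineer would, in place of code of your own. Each camera call takes 0.05 s, during which the arm holds its last target. There are 200 camera calls.

### The job

The porcelain vase has been weighed: lift it gently off the scale's pan and stand it upright, wholly on the round cork mat, and let go. Then turn the black winged knob on the scale's dial anticlockwise (seen from above) until its red peak pointer is back at its zero stop, easing it up to the stop without forcing it. Grip the vase and the knob lightly (20 N is plenty), set the vase down rather than dropping it, and leave the other things on the bench where they are.

Things in the scene. Friction and masses are not known exactly. Their poses are not given: they have to be found in the camera images.
- scale: Bench scale, green housing 175 (its x) x 370 (its y) x 55 mm high, fixed to the bench. Origin under its centre; yaw is that of the housing, within 0.35 rad of the world axes. A steel pan (radius 75 mm) is on its right as the robot sees it (centre at its x 0, y -93 mm), a white dial (radius 79 mm, lying flat, face up at height 59 mm) on its left (centre at its x 0, y +90 mm).
- pan_top (a point): Centre of the pan's upper face, 76 mm above the bench when empty; the pan is sprung and sinks up to 13 mm under load.
- knob (a joint): Angle of the winged peak-pointer knob at the dial's centre, rad: 0 = at the zero stop (pointer along the scale's +x, away from the robot), growing clockwise seen from above to 2.6. It stays where it is left; light friction (0.04 N m). The separate thin black needle below it shows the present load and needs no attention.
- knob_grip (a point): Point on the knob's upright axis at the height to grip, 32 mm above the dial face. The grip is a black upright wing 64 mm long, 14 mm thick, from 11 mm to 47 mm above the dial face; this frame's x runs along the wing towards the red pointer, z up. The red pointer under the wing reaches 66 mm out from the axis.
- zero_mark (a point): The green zero mark on the dial, 70 mm from the knob's axis, beside the brass stop pin; the red pointer lies over it at zero.
- vase: White porcelain vase with blue bands, 150 mm high, about 0.4 kg, standing on the pan; it cracks if each finger squeezes with more than 30 N. Origin at the centre of its underside, z up. Foot 58 mm across, belly 72 mm at 50 mm up, neck a cylinder 36 mm across from 106 to 142 mm up, lip 48 mm across at the top (150 mm).
- vase_neck (a point): Centre of the vase's neck, 124 mm above its underside: the place to grip.
- mat: Round cork mat, 150 mm across, 6 mm thick, fixed to the bench. Origin at the centre of its underside.
- mortar: Grey stone mortar with its pestle leaning in it, 112 mm across, about 128 mm high, 1.4 kg; origin under its centre. Leave alone.
- candlestick: Brass candlestick, 96 mm across the foot, 150 mm high; origin under its centre. Leave alone.
- figurine: Dark wooden figurine, 64 mm across, 134 mm high; origin under its centre. Leave alone.
- tumbler: Green glass tumbler, 72 mm across, 90 mm high; origin under its centre. Leave alone.
- polish_jar: Jar with a red cap, 80 mm across, 100 mm high; origin under its centre. Leave alone.
- brush: Hand brush 190 mm long, lying flat along its x. Leave alone.
- oil_lamp: Copper oil lamp, 80 mm across, 100 mm high; origin under its centre. Leave alone.
Not all that is in view belongs to the job. There is more than one size of the mat; the job needs the smallest. Of the things that look like the vase, the larger one is meant.

How it is judged (in metres and radians):
On the way, in this order (a step that is already met when the one before it is completed fails the run):
1. the vase stands upright on the cork mat, let go (horizontal distance between vase and mat below 0.045 m and z of vase in the frame of mat between 0.002 and 0.011 m and angle between vase's own z axis and vertical below 0.1 rad and linear speed of vase below 0.02 m/s and contact force between the fingers and vase below 0.1 N), for 0.2 s.
2. the peak pointer is back at its zero stop (value of joint knob below 0.05 rad), for 0.2 s.
At the end, for the whole second after the job is handed in: The vase stands upright (within 0.1 rad) and still on the cork mat, its centre within 45 mm of the mat's, and the knob reads less than 0.05 rad from its zero stop (horizontal distance between vase and mat below 0.045 m and z of vase in the frame of mat between 0.002 and 0.011 m and angle between vase's own z axis and vertical below 0.1 rad and linear speed of vase below 0.02 m/s and value of joint knob below 0.05 rad); the robot touches nothing.
It fails at once if the vase squeezed or struck by the gripper with more than 60 N (contact force between the fingers and vase above 60 N).
It fails at once if the vase dropped (moving faster than 0.45 m/s out of the fingers) or pressed onto the mat with more than 40 N (contact force between vase and mat above 40 N or (linear speed of vase above 0.45 m/s and contact force between the fingers and vase below 0.5 N)).
It fails at once if the vase knocked over (tilted more than 0.6 rad) (angle between vase's own z axis and vertical above 0.6 rad).
It fails at once if the knob or any part of the scale squeezed or forced by the gripper with more than 60 N (contact force between the fingers and scale above 60 N).
It fails at once if another thing on the bench disturbed (moved more than 40 mm) (distance of any of mortar, candlestick, figurine, tumbler, polish_jar, brush, oil_lamp from where it was at the start of the episode above 0.04 m).
It also fails if it takes over 67 s, if anything falls off the work surface, if the arm or the gripper's body presses on something with over 40 N, if the wrist force passes 120 N, or if a joint passes its speed limit or range.

## Working session

There is one attempt and no reset: what is moved stays moved. The work goes in short steps, Python scripts to look and compute and a tool call to move; the robot and the scene stay as the last step left them, time stands still between calls to the robot, and variables do not carry over. Pictures are saved under pics/ and viewed, at most 10 in all, crops included, and the job is handed in when it is done.

Besides the shell and the picture viewer there is one more tool, called as name(argument=value, ...), one argument or row to a line, values as JSON. step_arm: Moves the arm, as the interface text tells. Its arguments: {"type":"object","properties":{"plan":{"type":"array"},"squeeze":{"type":"number"}},"required":["plan"]}

```bash
mkdir -p pics
cat > h.py <<'E'
from rig import *
import numpy as np, cv2
def cam(n):
    c=capture(n); f=240/np.tan(np.radians(c["vertical_fov"])/2)
    R=cv2.Rodrigues(np.array(c["rvec"],float))[0]; t=np.array(c["tvec"],float).ravel()
    c.update(f=f,R=R,t=t); return c
def cloud(c):
    d=c["depth"]; v,u=np.mgrid[:480,:640]
    P=np.stack([(u-c["cx"])/c["f"]*d,(v-c["cy"])/c["f"]*d,d],-1)
    W=(P-c["t"])@c["R"]; W[d<=0]=np.nan; return W
def plane(c,u,v,z):
    r=np.array([(u-c["cx"])/c["f"],(v-c["cy"])/c["f"],1])@c["R"]; o=-c["t"]@c["R"]
    return o+r*(z-o[2])/r[2]
E
python3 - <<'E'
from h import *
s=sense(); print(s)
for n in("scene","top"):
    c=cam(n); cv2.imwrite(f"pics/{n}0.png",c["color"][:,:,::-1]); print(n,-c["t"]@c["R"],c["f"],c["R"][2])
    np.savez(f"{n}0.npz",**c)
E
```

```text
{'time_s': 0.0, 'joints': array([-1.46939057e+00,  3.13470504e-01,  1.49844284e+00,  1.80219117e-05,
        1.33098765e+00, -2.23390604e-01]), 'dq': array([-0.00069816, -0.00123543, -0.00126634, -0.00071734,  0.00023382,
       -0.00012132]), 'tau': array([-3.22048327e-04, -4.12259245e+01, -2.59744334e+01, -1.93736410e-04,
        4.14410635e-03,  4.18766376e-06]), 'eef_pos': array([ 167.51521636, -497.38658543,  303.32235339]), 'ee_rot': array([-6.52420391e-04,  9.86842507e-01,  1.61683144e-01,  4.86101126e-05]), 'force': array([0.74505528, 0.3224282 , 0.04522962]), 'wrist_torque': array([-0.03533652,  0.05095766, -0.03131896]), 'grip_force': 0.0, 'grip_width': 1.0037470406058944}
scene [1566.87961939   84.56297451 1151.46135332] 535.120228663971 [-0.72394051 -0.05112038 -0.68796573]
top [ 267.72978436   14.84654666 1324.63256206] 437.17373201622 [ 0.20860914  0.0167191  -0.97785618]
```

View pics/scene0.png

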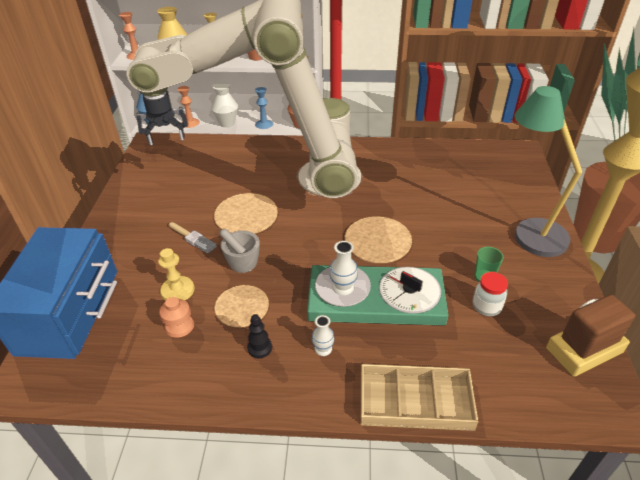

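View pics/top0.png

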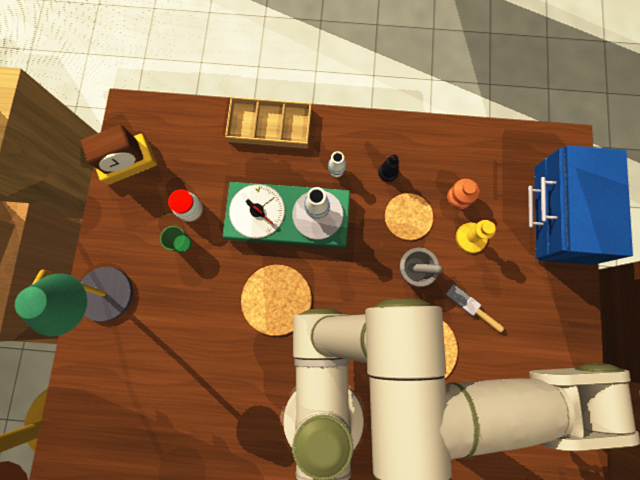

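The scene view shows the vase on the pan (343,275) and the dial with its black wing at (411,282). A smaller decoy vase stands at (323,337). In the top view the smallest mat is at (409,216), between the figurine, mortar and candlestick; the other two are clearly larger.

```bash
cat > m.py <<'E'
from h import *
def blob(m,near):
    n,l,s,ce=cv2.connectedComponentsWithStats(m.astype(np.uint8)); k=[i for i in range(1,n) if s[i,4]>15]
    i=min(k,key=lambda i:np.hypot(*(ce[i]-near))); return l==i
E
python3 - <<'E'
from m import *
c=dict(np.load("top0.npz")); s=dict(np.load("scene0.npz"))
W=cloud(c); S=cloud(s)
def hsv(c): return [x.astype(int) for x in cv2.split(cv2.cvtColor(c["color"],cv2.COLOR_RGB2HSV))]
h,sa,v=hsv(c)
mm=(h>10)&(h<22)&(sa>70)&(v>160)
for nm,p in(("mat",(409,216)),("matB",(276,300))):
    m=cv2.morphologyEx(blob(mm,p).astype(np.uint8),cv2.MORPH_CLOSE,np.ones((7,7)));ct=max(cv2.findContours(m,0,2)[0],key=cv2.contourArea)[:,0]
    P=np.array([plane(c,u,w,6) for u,w in ct]); (x,y),(a,b),_=cv2.fitEllipse(P[:,:2].astype(np.float32)); print(nm,x,y,a,b,"z",np.nanmedian(W[m>0][:,2]))
# housing
g=(h>55)&(h<90)&(sa>100); g[:, :222]=0; g[:, 352:]=0; g[:175]=0;g[250:]=0
P=W[g]; P=P[abs(P[:,2]-55)<6]; r=cv2.minAreaRect(P[:,:2].astype(np.float32)); print("housing",r, np.nanmedian(P[:,2]))
# vase lip: cloud from both cams near top
for nm,X in(("top",W),("scene",S)):
    near=(np.abs(X[...,1]-(-0))<400)&(X[...,0]>200)&(X[...,0]<700)
    for lo,hi in((205,230),(180,200)):
        q=X[near&(X[...,2]>lo)&(X[...,2]<hi)]
        q=q[(np.abs(q[:,0]-W[200,318,0])<60)&(np.abs(q[:,1]-W[200,318,1])<60)]
        print(nm,lo,len(q),q.min(0) if len(q) else 0,q.max(0) if len(q) else 0)
for nm,p in dict(fig=(390,160),smallv=(338,155),orange=(463,185),candle=(484,228),mortar=(420,262),jar=(181,200),tumb=(181,243),knob=(257,210)).items():
    print(nm,W[p[1],p[0]].round())
# red pointer
rd=((h<8)|(h>172))&(sa>150)&(v>110)
for X,cc,w in((W,c,(225,290,180,245)),(S,s,(380,442,265,315))):
    h,sa,v=hsv(cc); rd=((h<6)|(h>174))&(sa>150)&(v>100); bk=(v<45)
    M=np.zeros_like(rd);M[w[2]:w[3],w[0]:w[1]]=1
    q=X[rd&M]; print("red",len(q),np.nanmedian(q,0) , q[:6].round(),q[-6:].round())
    q=X[bk&M]; q=q[q[:,2]>80]; print("wing",len(q)); 
    if len(q)>5: print(cv2.minAreaRect(q[:,:2].astype(np.float32)),q.max(0))
im=c["color"][170:250,215:355,::-1]; a=cv2.resize(im,None,fx=5,fy=5,interpolation=2)
cv2.imwrite("pics/crop1.png",a)
E
```

```text
mat 617.1485595703125 -214.20460510253906 145.67935180664062 150.18185424804688 z 6.648067458536591
matB 282.0135803222656 -15.97891616821289 230.21009826660156 677.6948852539062 z 249.53293736056855
housing ((582.5881958007812, 158.58645629882812), (174.27630615234375, 366.7174377441406), 0.3611559271812439) 55.08063069009823
top 205 249 [572.67491391  46.08442726 213.77858307] [619.62887549  91.67320141 225.11250516]
top 180 18 [578.29859154  51.49922666 180.75932705] [589.77101759  80.66490405 198.51324324]
scene 205 223 [569.57558034  45.07545112 205.31356127] [620.12701056  90.69967711 225.29745311]
scene 180 80 [599.18992477  50.72293653 180.11454924] [616.10408368  84.0195018  199.95835657]
fig [ 750. -133.  121.]
smallv [757.  19. 112.]
orange [ 700. -354.   98.]
candle [ 561. -397.  153.]
mortar [ 474. -252.   22.]
jar [586. 465.  95.]
tumb [460. 446.  95.]
knob [571. 238. 109.]
red 36 [568.41030825 227.76966676 102.55422022] [[583. 251. 106.]
 [583. 248. 106.]
 [583. 246. 106.]
 [580. 248. 105.]
 [579. 245. 110.]
 [581. 243. 105.]] [[552. 204.  66.]
 [548. 203.  69.]
 [550. 201.  63.]
 [546. 200.  64.]
 [548. 198.  57.]
 [544. 197.  64.]]
wing 65
((581.1202392578125, 247.45558166503906), (58.88108444213867, 13.789576530456543), 53.88846206665039) [599.22913979 270.68689454 109.77942949]
red 18 [574.43759585 232.84966021 105.1978723 ] [[567. 227. 105.]
 [569. 229. 107.]
 [576. 229. 110.]
 [576. 231. 111.]
 [574. 234. 109.]
 [574. 235. 105.]] [[582. 247. 106.]
 [548. 199.  63.]
 [549. 204.  60.]
 [554. 210.  63.]
 [563. 217.  65.]
 [560. 220.  61.]]
wing 132
((589.314453125, 245.9906768798828), (57.11148452758789, 9.419346809387207), 53.674285888671875) [607.29710692 270.71178999 105.50052799]
```

View pics/crop1.png

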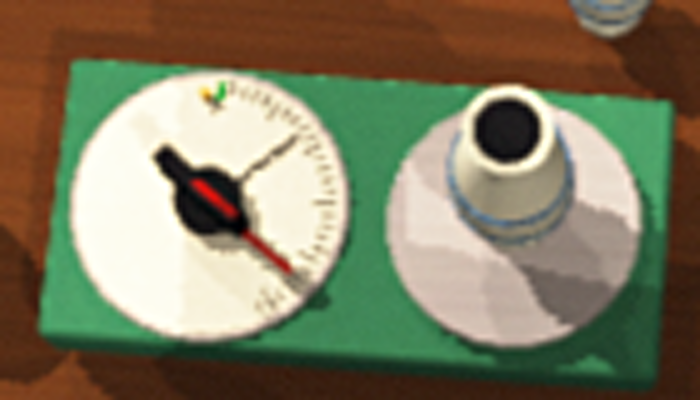

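Positions (mm) and what each was checked against:

| Thing | Position | Check |
|---|---|---|
| Mat | (617,-214) | 150 mm across |
| Housing | (582.6,158.6), yaw about 0 | 174x367 mm |
| Vase | (596,68) | lip at z about 224 |
| Knob | (582.6,248.6) | about 2.2 rad |

I'll set out for the vase, keeping the tool's yaw.

step_arm(
  plan=[
    {"offset":[3,-2,-3],"rot":[0,0,0],"gripper":8.5},
    {"offset":[7,-5,-5],"rot":[0,0,0],"gripper":8.5},
    {"offset":[11,-7.5,-5],"rot":[0,0,0],"gripper":8.5},
    {"offset":[15,-10,-5],"rot":[0,0,0],"gripper":8.5},
    {"offset":[19,-13,-5],"rot":[0,0,0],"gripper":8.5},
    {"offset":[23,-15.6,-5],"rot":[0,0,0],"gripper":8.5},
    {"offset":[27,-18.4,-5],"rot":[0,0,0],"gripper":8.5},
    {"offset":[31,-21.1,-5],"rot":[0,0,0],"gripper":8.5},
    {"offset":[35,-23.8,-5],"rot":[0,0,0],"gripper":8.5},
    {"offset":[39,-26.6,-5],"rot":[0,0,0],"gripper":8.5},
    {"offset":[42,-28.6,-5],"rot":[0,0,0],"gripper":8.5},
    {"offset":[45,-30.6,-5],"rot":[0,0,0],"gripper":8.5},
  ],
  squeeze=20,
)

```text
time_s: 1.3
eef_pos: [497.1, -62.2, 353.6]
ee_rot: [-0.0, 0.987, 0.162, -0.0]
force: [-0.5, -0.3, -0.6]
grip_width: 0.995
grip_force: 0.0
```

step_arm(
  plan=[
    {"offset":[3,-2,0],"rot":[0,0,0],"gripper":8.5},
    {"offset":[6,-4,0],"rot":[0,0,0],"gripper":8.5},
    {"offset":[9,-6.1,0],"rot":[0,0,0],"gripper":8.5},
    {"offset":[11.5,-7.8,0],"rot":[0,0,0],"gripper":8.5},
    {"offset":[13,-8.9,0],"rot":[0,0,0],"gripper":8.5},
    {"offset":[13.7,-9.4,0],"rot":[0,0,0],"gripper":8.5},
    {"offset":[13.7,-9.4,0],"rot":[0,0,0],"gripper":8.5},
    {"offset":[13.7,-9.4,0],"rot":[0,0,0],"gripper":8.5},
  ],
)

```text
time_s: 2.1
eef_pos: [595.9, 68.2, 353.8]
ee_rot: [0.0, 0.987, 0.161, -0.0]
force: [0.6, 0.2, 0.4]
grip_width: 0.995
grip_force: 0.0
```

step_arm(
  plan=[
    {"offset":[0,0,2],"rot":[0,0,0],"gripper":8.5},
    {"offset":[0,0,4],"rot":[0,0,0],"gripper":8.5},
    {"offset":[0,0,6],"rot":[0,0,0],"gripper":8.5},
    {"offset":[0,0,8],"rot":[0,0,0],"gripper":8.5},
    {"offset":[0,0,9.5],"rot":[0,0,0],"gripper":8.5},
    {"offset":[0,0,10.4],"rot":[0,0,0],"gripper":8.5},
    {"offset":[0,0,10.4],"rot":[0,0,0],"gripper":8.5},
    {"offset":[0,0,10.4],"rot":[0,0,0],"gripper":8.5},
  ],
)

```text
time_s: 2.9
eef_pos: [596.3, 68.5, 250.8]
ee_rot: [0.0, 0.987, 0.161, 0.001]
force: [-0.2, -0.9, 0.3]
grip_width: 0.992
grip_force: 0.0
```

Run:
```python
from h import *
c=cam("scene"); cv2.imwrite("pics/s2.png",cv2.resize(c["color"][200:320,270:430,::-1],None,fx=5,fy=5))
```

```text
(no output)
```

View pics/s2.png

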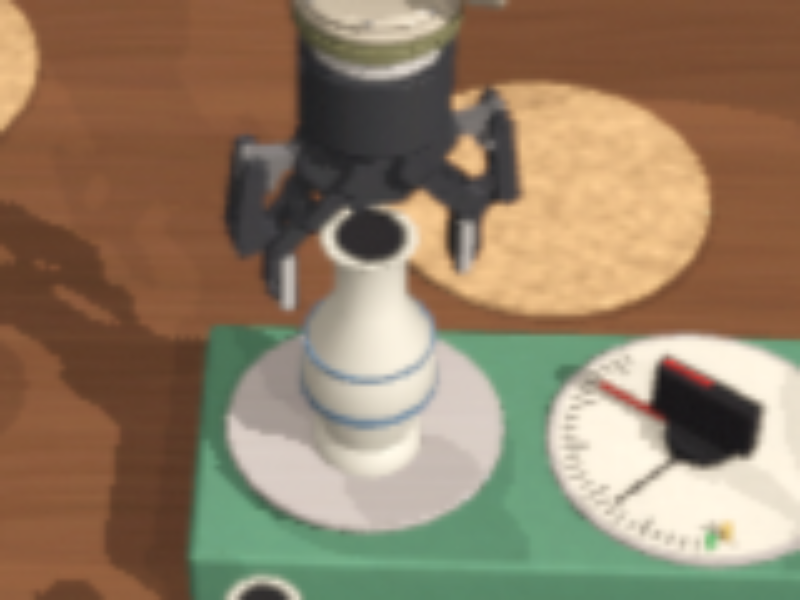

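The open fingers straddle the neck evenly: tips at (287,300) and (465,268) in the crop, neck at (370,265). I'll close lightly, in small decrements.

step_arm(
  plan=[
    {"offset":[0,0,0],"rot":[0,0,0],"gripper":7},
    {"offset":[0,0,0],"rot":[0,0,0],"gripper":6},
    {"offset":[0,0,0],"rot":[0,0,0],"gripper":5},
    {"offset":[0,0,0],"rot":[0,0,0],"gripper":4.4},
    {"offset":[0,0,0],"rot":[0,0,0],"gripper":4},
    {"offset":[0,0,0],"rot":[0,0,0],"gripper":3.8},
    {"offset":[0,0,0],"rot":[0,0,0],"gripper":3.6},
    {"offset":[0,0,0],"rot":[0,0,0],"gripper":3.4},
    {"offset":[0,0,0],"rot":[0,0,0],"gripper":3},
    {"offset":[0,0,0],"rot":[0,0,0],"gripper":3},
    {"offset":[0,0,0],"rot":[0,0,0],"gripper":3},
  ],
  squeeze=20,
)

```text
time_s: 4.05
eef_pos: [596.2, 68.8, 249.9]
ee_rot: [0.0, 0.987, 0.162, 0.0]
force: [-0.1, -0.4, 0.1]
grip_width: 0.498
grip_force: 17.7
```

step_arm(
  plan=[
    {"offset":[0,0,0],"rot":[0,0,0],"gripper":2.5},
    {"offset":[0,0,0],"rot":[0,0,0],"gripper":2.5},
    {"offset":[0,0,0],"rot":[0,0,0],"gripper":2.5},
  ],
)

```text
time_s: 4.35
eef_pos: [596.2, 68.8, 249.9]
ee_rot: [-0.0, 0.987, 0.162, -0.0]
force: [0.7, -2.2, 0.4]
grip_width: 0.498
grip_force: 17.7
```

Run:
```python
from h import *
c=cam("scene"); cv2.imwrite("pics/s3.png",cv2.resize(c["color"][215:300,290:400,::-1],None,fx=7,fy=7))
```

```text
(no output)
```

View pics/s3.png

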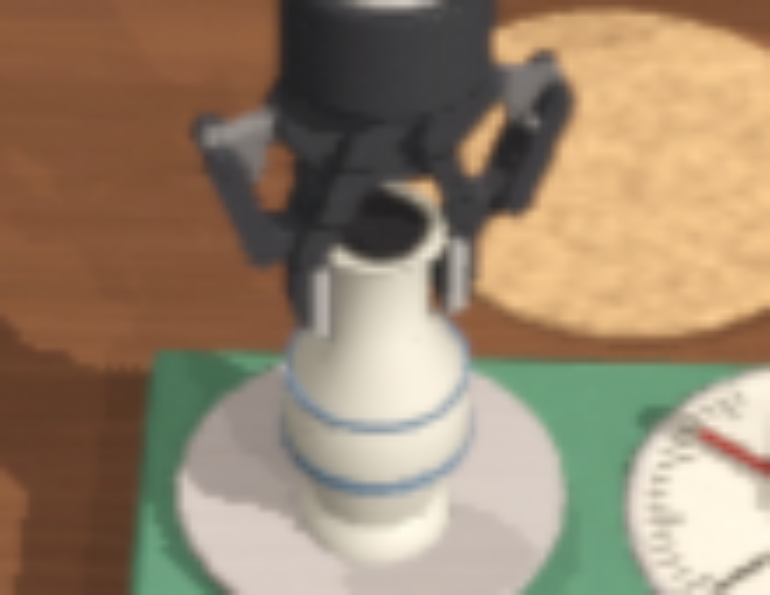

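The pads are touching the lip (42 mm), not the neck: there are gaps beside the neck at (330,300) and (440,290). I'll open a little, go 8 mm lower and re-grip.

step_arm(
  plan=[
    {"offset":[0,0,0],"rot":[0,0,0],"gripper":5},
    {"offset":[0,0,0],"rot":[0,0,0],"gripper":6},
    {"offset":[0,0,0],"rot":[0,0,0],"gripper":6},
    {"offset":[0,0,0.4],"rot":[0,0,0],"gripper":6},
    {"offset":[0,0,0.8],"rot":[0,0,0],"gripper":6},
    {"offset":[0,0,0.8],"rot":[0,0,0],"gripper":5},
    {"offset":[0,0,0.8],"rot":[0,0,0],"gripper":4.4},
    {"offset":[0,0,0.8],"rot":[0,0,0],"gripper":4},
    {"offset":[0,0,0.8],"rot":[0,0,0],"gripper":3.6},
    {"offset":[0,0,0.8],"rot":[0,0,0],"gripper":3.2},
    {"offset":[0,0,0.8],"rot":[0,0,0],"gripper":3},
    {"offset":[0,0,0.8],"rot":[0,0,0],"gripper":3},
  ],
  squeeze=20,
)

```text
time_s: 5.6
eef_pos: [596.2, 68.8, 241.9]
ee_rot: [0.0, 0.987, 0.162, 0.0]
force: [0.4, -0.1, -1.3]
grip_width: 0.487
grip_force: 1.3
```

step_arm(
  plan=[
    {"offset":[0,0,0],"rot":[0,0,0],"gripper":2.8},
    {"offset":[0,0,0],"rot":[0,0,0],"gripper":2.8},
    {"offset":[0,0,0],"rot":[0,0,0],"gripper":2.8},
    {"offset":[0,0,0],"rot":[0,0,0],"gripper":2.8},
  ],
)

```text
time_s: 6.0
eef_pos: [596.2, 68.8, 241.9]
ee_rot: [-0.0, 0.987, 0.162, 0.0]
force: [0.4, -0.0, 1.9]
grip_width: 0.489
grip_force: 1.3
```

Run:
```python
from h import *
print({k:v for k,v in sense().items() if k in("grip_width","grip_force","force")})
c=cam("scene"); a=cv2.resize(c["color"][215:300,315:375,::-1],None,fx=6,fy=6,interpolation=2)
t=cam("top"); b=cv2.resize(t["color"][165:250,285:345,::-1],None,fx=6,fy=6,interpolation=2)
cv2.imwrite("pics/s4.png",np.hstack([a,b]))
W=cloud(c); u=W[205:300,315:375].reshape(-1,3)
v=c["color"][205:300,315:375].reshape(-1,3).max(1)
q=u[(v>150)&(abs(u[:,0]-600)<40)&(abs(u[:,1]-68)<35)]
for z in range(130,232,4):
    k=q[abs(q[:,2]-z)<2]
    if len(k)>2: print(z,len(k),k[:,1].min().round(),k[:,1].max().round(),k[:,0].max().round())
```

```text
{'force': array([ 0.39462042, -0.04439617,  1.89064109]), 'grip_force': 1.264923811540939, 'grip_width': 0.4889251894139969}
130 31 44.0 101.0 633.0
134 22 44.0 98.0 635.0
138 29 41.0 101.0 632.0
142 24 47.0 98.0 631.0
146 19 47.0 100.0 631.0
150 59 41.0 100.0 632.0
154 49 41.0 98.0 632.0
158 46 43.0 95.0 625.0
162 34 43.0 95.0 625.0
166 28 51.0 92.0 620.0
170 34 46.0 89.0 619.0
174 23 54.0 97.0 616.0
178 25 46.0 97.0 619.0
182 16 46.0 94.0 618.0
186 19 46.0 97.0 618.0
190 17 46.0 94.0 616.0
194 20 46.0 96.0 620.0
198 13 46.0 96.0 617.0
202 15 46.0 94.0 617.0
206 15 46.0 96.0 617.0
210 17 53.0 96.0 614.0
214 4 71.0 88.0 613.0
218 21 56.0 88.0 619.0
222 10 64.0 88.0 619.0
```

View pics/s4.png

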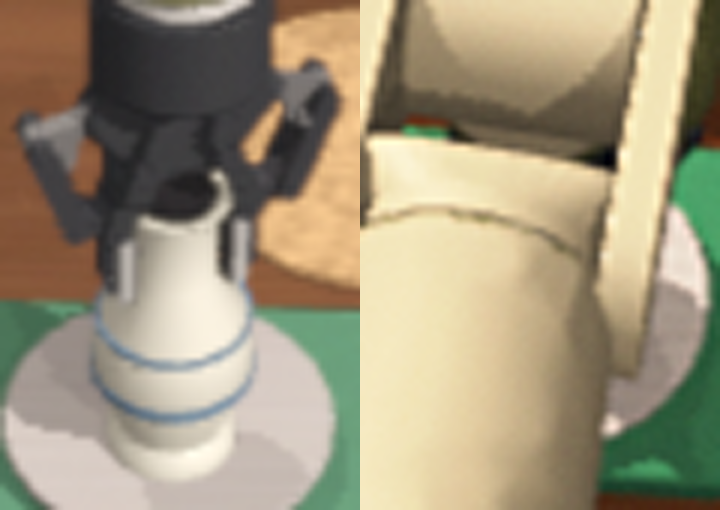

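step_arm(
  plan=[
    {"offset":[0,0,0],"rot":[0,0,0],"gripper":5},
    {"offset":[0,0,0],"rot":[0,0,0],"gripper":5.6},
    {"offset":[0,0,-0.3],"rot":[0,0,0],"gripper":5.6},
    {"offset":[0,0,-0.5],"rot":[0,0,0],"gripper":5.6},
    {"offset":[0,0,-0.5],"rot":[0,0,0],"gripper":5},
    {"offset":[0,0,-0.5],"rot":[0,0,0],"gripper":4.4},
    {"offset":[0,0,-0.5],"rot":[0,0,0],"gripper":4},
    {"offset":[0,0,-0.5],"rot":[0,0,0],"gripper":3.6},
    {"offset":[0,0,-0.5],"rot":[0,0,0],"gripper":3.2},
    {"offset":[0,0,-0.5],"rot":[0,0,0],"gripper":3},
    {"offset":[0,0,-0.5],"rot":[0,0,0],"gripper":3},
    {"offset":[0,0,-0.5],"rot":[0,0,0],"gripper":3},
  ],
  squeeze=20,
)

```text
time_s: 7.3
eef_pos: [596.2, 68.8, 246.9]
ee_rot: [0.0, 0.987, 0.162, -0.0]
force: [0.7, -1.5, 0.3]
grip_width: 0.487
grip_force: 19.7
```

The width is the same (0.487) across heights and the full 19.7 N is on the pads, so this is the cylindrical neck and the width scale is just not linear. I'll lift.

step_arm(
  plan=[
    {"offset":[0,0,-0.2],"rot":[0,0,0],"gripper":3},
    {"offset":[0,0,-0.5],"rot":[0,0,0],"gripper":3},
    {"offset":[0,0,-1],"rot":[0,0,0],"gripper":3},
    {"offset":[0,0,-1.8],"rot":[0,0,0],"gripper":3},
    {"offset":[0,0,-2.6],"rot":[0,0,0],"gripper":3},
    {"offset":[0,0,-3.4],"rot":[0,0,0],"gripper":3},
    {"offset":[0,0,-4.2],"rot":[0,0,0],"gripper":3},
    {"offset":[0,0,-5],"rot":[0,0,0],"gripper":3},
    {"offset":[0,0,-5.6],"rot":[0,0,0],"gripper":3},
    {"offset":[0,0,-6],"rot":[0,0,0],"gripper":3},
    {"offset":[0,0,-6],"rot":[0,0,0],"gripper":3},
  ],
)

```text
time_s: 8.4
eef_pos: [596.3, 68.9, 307.4]
ee_rot: [0.0, 0.987, 0.162, 0.0]
force: [0.1, -0.3, -3.8]
grip_width: 0.482
grip_force: 20.3
```

Run:
```python
from h import *
print(sense()["force"],sense()["grip_force"])
c=cam("scene"); cv2.imwrite("pics/s5.png",cv2.resize(c["color"][190:300,280:400,::-1],None,fx=5,fy=5,interpolation=2))
W=cloud(c); v=c["color"].max(2)
u=W[(v>150)&(abs(W[...,0]-605)<40)&(abs(W[...,1]-68)<45)&(W[...,2]>95)]
for z in range(100,296,8):
    k=u[abs(u[:,2]-z)<3]
    if len(k)>2: print(z,len(k),k[:,1].min().round(),k[:,1].max().round(),k[:,0].max().round())
```

```text
[ 0.14596114 -0.31380813 -3.76848121] 20.33009111881256
132 35 41.0 96.0 625.0
140 57 41.0 95.0 626.0
148 15 52.0 90.0 623.0
156 14 57.0 93.0 625.0
164 21 41.0 95.0 629.0
172 5 72.0 90.0 629.0
180 41 47.0 104.0 634.0
188 43 44.0 102.0 633.0
196 42 41.0 101.0 635.0
204 43 47.0 101.0 635.0
212 92 39.0 101.0 635.0
220 64 41.0 96.0 628.0
228 48 51.0 91.0 625.0
236 31 56.0 90.0 619.0
244 34 46.0 102.0 617.0
252 35 49.0 97.0 621.0
260 26 49.0 97.0 620.0
268 30 49.0 97.0 621.0
276 29 53.0 104.0 620.0
284 3 73.0 89.0 620.0
```

View pics/s5.png

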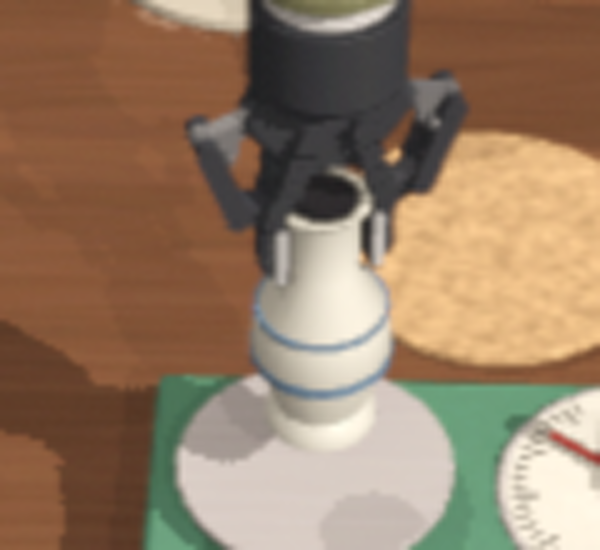

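The vase is lifted, upright and held at the neck, with 3.8 N of weight on the wrist; its foot is clear of the pan at (320,430) in the crop. Next I carry it to the mat.

step_arm(
  plan=[
    {"offset":[-0.3,1,0],"rot":[0,0,0],"gripper":3},
    {"offset":[-0.8,3,0],"rot":[0,0,0],"gripper":3},
    {"offset":[-1.4,5.5,0],"rot":[0,0,0],"gripper":3},
    {"offset":[-2.1,8.2,0],"rot":[0,0,0],"gripper":3},
    {"offset":[-2.8,11,0],"rot":[0,0,0],"gripper":3},
    {"offset":[-3.5,13.8,0],"rot":[0,0,0],"gripper":3},
    {"offset":[-4.3,16.6,0],"rot":[0,0,0],"gripper":3},
    {"offset":[-5,19.4,0],"rot":[0,0,0],"gripper":3},
    {"offset":[-5.7,22.2,0],"rot":[0,0,0],"gripper":3},
    {"offset":[-6.4,24.8,0.5],"rot":[0,0,0],"gripper":3},
    {"offset":[-6.9,26.7,1.5],"rot":[0,0,0],"gripper":3},
    {"offset":[-7.1,27.5,3],"rot":[0,0,0],"gripper":3},
  ],
)

```text
time_s: 9.65
eef_pos: [616.4, -216.6, 275.9]
ee_rot: [0.0, 0.987, 0.161, 0.0]
force: [-0.6, -0.3, -3.3]
grip_width: 0.485
grip_force: 20.6
```

step_arm(
  plan=[
    {"offset":[0,0,1.5],"rot":[0,0,0],"gripper":3},
    {"offset":[0,0,3],"rot":[0,0,0],"gripper":3},
    {"offset":[0,0,4.5],"rot":[0,0,0],"gripper":3},
    {"offset":[0,0,6],"rot":[0,0,0],"gripper":3},
    {"offset":[0,0,7],"rot":[0,0,0],"gripper":3},
    {"offset":[0,0,8],"rot":[0,0,0],"gripper":3},
    {"offset":[0,0,8],"rot":[0,0,0],"gripper":3},
    {"offset":[0,0,8],"rot":[0,0,0],"gripper":3},
  ],
)

```text
time_s: 10.45
eef_pos: [616.8, -214.4, 197.2]
ee_rot: [0.0, 0.987, 0.162, 0.0]
force: [0.7, -0.9, -4.3]
grip_width: 0.486
grip_force: 20.6
```

Run:
```python
from h import *
print(sense()["force"],sense()["grip_force"],sense()["eef_pos"])
c=cam("scene"); cv2.imwrite("pics/s6.png",cv2.resize(c["color"][200:350,150:300,::-1],None,fx=4,fy=4,interpolation=2))
W=cloud(c); v=c["color"].min(2)
u=W[(v>110)&(abs(W[...,0]-625)<45)&(abs(W[...,1]+214)<50)&(W[...,2]>3)]
for z in range(4,170,8):
    k=u[abs(u[:,2]-z)<3]
    if len(k)>2: print(z,len(k),k[:,1].min().round(),k[:,1].max().round(),k[:,0].max().round())
```

```text
[ 0.69111913 -0.92324627 -4.33095662] 20.58997705578804 [ 616.78620912 -214.36794279  197.15186205]
4 234 -264.0 -164.0 670.0
12 29 -261.0 -164.0 662.0
20 26 -240.0 -187.0 646.0
28 61 -243.0 -187.0 648.0
36 17 -230.0 -193.0 642.0
44 16 -232.0 -188.0 645.0
52 12 -227.0 -193.0 647.0
60 11 -232.0 -185.0 650.0
68 41 -246.0 -178.0 655.0
76 42 -244.0 -179.0 652.0
84 43 -243.0 -179.0 654.0
92 38 -241.0 -180.0 654.0
100 91 -248.0 -180.0 652.0
108 58 -243.0 -187.0 647.0
116 51 -235.0 -191.0 643.0
124 37 -232.0 -187.0 637.0
132 33 -239.0 -187.0 639.0
140 29 -238.0 -185.0 638.0
148 34 -236.0 -184.0 639.0
156 28 -240.0 -186.0 639.0
164 20 -235.0 -188.0 640.0
```

View pics/s6.png

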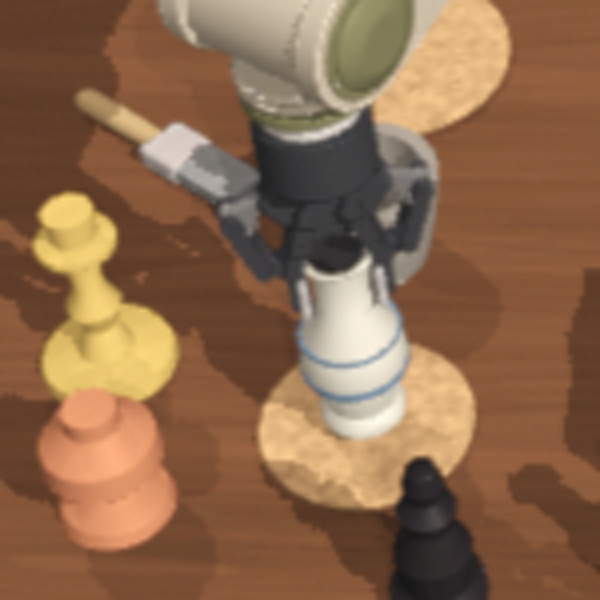

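The vase hangs a little over the middle of the mat at (365,425), with the neighbours clear. I'll lower it gently in small steps and watch the force.

step_arm(
  plan=[
    {"offset":[0,0,0.4],"rot":[0,0,0],"gripper":3},
    {"offset":[0,0,0.8],"rot":[0,0,0],"gripper":3},
    {"offset":[0,0,1.1],"rot":[0,0,0],"gripper":3},
    {"offset":[0,0,1.2],"rot":[0,0,0],"gripper":3},
    {"offset":[0,0,1.3],"rot":[0,0,0],"gripper":3},
    {"offset":[0,0,1.3],"rot":[0,0,0],"gripper":3},
  ],
)

```text
time_s: 11.1
eef_pos: [616.9, -214.4, 184.5]
ee_rot: [0.0, 0.987, 0.162, 0.0]
force: [-0.8, 1.4, 0.9]
grip_width: 0.489
grip_force: 20.6
```

step_arm(
  plan=[
    {"offset":[0,0,0.1],"rot":[0,0,0],"gripper":3},
    {"offset":[0,0,0.15],"rot":[0,0,0],"gripper":3},
    {"offset":[0,0,0.15],"rot":[0,0,0],"gripper":3},
  ],
)

```text
time_s: 11.4
eef_pos: [617.2, -214.5, 184.4]
ee_rot: [0.001, 0.987, 0.162, 0.001]
force: [-2.6, 1.6, 9.2]
grip_width: 0.485
grip_force: 20.6
```

step_arm(
  plan=[
    {"offset":[0,0,0.1],"rot":[0,0,0],"gripper":3},
    {"offset":[0,0,0.15],"rot":[0,0,0],"gripper":3},
    {"offset":[0,0,0.15],"rot":[0,0,0],"gripper":3},
  ],
)

```text
time_s: 11.7
eef_pos: [617.6, -214.6, 184.3]
ee_rot: [0.002, 0.987, 0.162, 0.002]
force: [-2.4, 2.8, 15.1]
grip_width: 0.485
grip_force: 20.6
```

It is already down: force is +15 N, under the limit. I'll back off the commanded depth and release.

step_arm(
  plan=[
    {"offset":[0,0,-0.15],"rot":[0,0,0],"gripper":3},
    {"offset":[0,0,-0.25],"rot":[0,0,0],"gripper":3},
    {"offset":[0,0,-0.25],"rot":[0,0,0],"gripper":3},
  ],
)

```text
time_s: 12.0
eef_pos: [616.9, -214.5, 184.4]
ee_rot: [0.0, 0.987, 0.162, 0.001]
force: [-1.3, 2.0, 6.6]
grip_width: 0.486
grip_force: 20.6
```

step_arm(
  plan=[
    {"offset":[0,0,0],"rot":[0,0,0],"gripper":4.2},
    {"offset":[0,0,0],"rot":[0,0,0],"gripper":4.6},
    {"offset":[0,0,0],"rot":[0,0,0],"gripper":5.2},
    {"offset":[0,0,0],"rot":[0,0,0],"gripper":6},
    {"offset":[0,0,0],"rot":[0,0,0],"gripper":7},
    {"offset":[0,0,0],"rot":[0,0,0],"gripper":8},
    {"offset":[0,0,0],"rot":[0,0,0],"gripper":8.5},
    {"offset":[0,0,0],"rot":[0,0,0],"gripper":8.5},
    {"offset":[0,0,0],"rot":[0,0,0],"gripper":8.5},
    {"offset":[0,0,0],"rot":[0,0,0],"gripper":8.5},
  ],
)

```text
time_s: 13.0
eef_pos: [616.7, -214.4, 183.4]
ee_rot: [-0.0, 0.987, 0.162, -0.0]
force: [0.0, -0.4, -0.5]
grip_width: 0.996
grip_force: 0.0
```

step_arm(
  plan=[
    {"offset":[0,0,-1],"rot":[0,0,0],"gripper":8.5},
    {"offset":[0,0,-2.5],"rot":[0,0,0],"gripper":8.5},
    {"offset":[0,0,-4.5],"rot":[0,0,0],"gripper":8.5},
    {"offset":[0,0,-7],"rot":[0,0,0],"gripper":8.5},
    {"offset":[0,0,-10],"rot":[0,0,0],"gripper":8.5},
    {"offset":[0,0,-12],"rot":[0,0,0],"gripper":8.5},
    {"offset":[0,0,-13],"rot":[0,0,0],"gripper":8.5},
    {"offset":[0,0,-13],"rot":[0,0,0],"gripper":8.5},
  ],
)

```text
time_s: 13.8
eef_pos: [616.8, -214.5, 314.9]
ee_rot: [0.001, 0.987, 0.162, 0.001]
force: [-0.5, -0.1, -0.1]
grip_width: 0.993
grip_force: 0.0
```

The vase is released. Next I go over the knob at (583,248), turning the tool to close across the wing (-35°), and check the vase placement on the way.

step_arm(
  plan=[
    {"offset":[0.5,-2,0],"rot":[0,0,-3],"gripper":8.5},
    {"offset":[1.4,-5.5,0],"rot":[0,0,-6],"gripper":8.5},
    {"offset":[2.4,-9.5,0],"rot":[0,0,-10],"gripper":8.5},
    {"offset":[3.5,-13.5,0],"rot":[0,0,-14],"gripper":8.5},
    {"offset":[4.5,-17.5,0],"rot":[0,0,-18],"gripper":8.5},
    {"offset":[5.5,-21.5,0],"rot":[0,0,-21],"gripper":8.5},
    {"offset":[6.5,-25.5,0],"rot":[0,0,-24],"gripper":8.5},
    {"offset":[7.6,-29.5,0],"rot":[0,0,-27],"gripper":8.5},
    {"offset":[8.6,-33.5,0],"rot":[0,0,-30],"gripper":8.5},
    {"offset":[9.6,-37.5,0],"rot":[0,0,-33],"gripper":8.5},
    {"offset":[10.6,-41.5,0],"rot":[0,0,-35],"gripper":8.5},
    {"offset":[11.5,-45,0],"rot":[0,0,-35.4],"gripper":8.5},
  ],
)

```text
time_s: 15.0
eef_pos: [581.3, 250.7, 312.0]
ee_rot: [-0.0, 0.891, 0.455, -0.001]
force: [0.7, -0.7, -0.1]
grip_width: 0.992
grip_force: 0.0
```

step_arm(
  plan=[
    {"offset":[0,0,2],"rot":[0,0,0],"gripper":8.5},
    {"offset":[0,0,5],"rot":[0,0,0],"gripper":8.5},
    {"offset":[0,0,8],"rot":[0,0,0],"gripper":8.5},
    {"offset":[0,0,9],"rot":[0,0,0],"gripper":8.5},
    {"offset":[0,0,9],"rot":[0,0,0],"gripper":8.5},
  ],
)

```text
time_s: 15.5
eef_pos: [581.6, 248.6, 221.6]
ee_rot: [-0.0, 0.891, 0.454, -0.002]
force: [1.1, 0.4, 0.4]
grip_width: 0.994
grip_force: 0.0
```

Run:
```python
from h import *
print(sense()["eef_pos"],sense()["ee_rot"])
c=cam("scene"); cv2.imwrite("pics/s7.png",np.hstack([cv2.resize(c["color"][220:320,360:450,::-1],None,fx=5,fy=5,interpolation=2),cv2.resize(c["color"][230:330,205:275,::-1],None,fx=5,fy=5,interpolation=2)]))
W=cloud(c); v=c["color"].min(2); u=W[(v>110)&(abs(W[...,0]-625)<50)&(abs(W[...,1]+214)<60)&(W[...,2]>10)]
print("vase top",np.percentile(u[:,2],99)); 
for a,b in((140,158),(115,145),(45,70),(12,20)):
    k=u[(u[:,2]>a)&(u[:,2]<b)]; print(a,k[:,:2].min(0).round(),k[:,:2].max(0).round())
```

```text
[581.55430859 248.55498146 221.64165573] [-4.60251816e-04  8.90995076e-01  4.54009116e-01 -1.81256761e-03]
vase top 157.33944860848
140 [ 590. -238.] [ 640. -191.]
115 [ 611. -230.] [ 635. -196.]
45 [ 597. -247.] [ 655. -178.]
12 [ 604. -259.] [ 672. -187.]
```

View pics/s7.png

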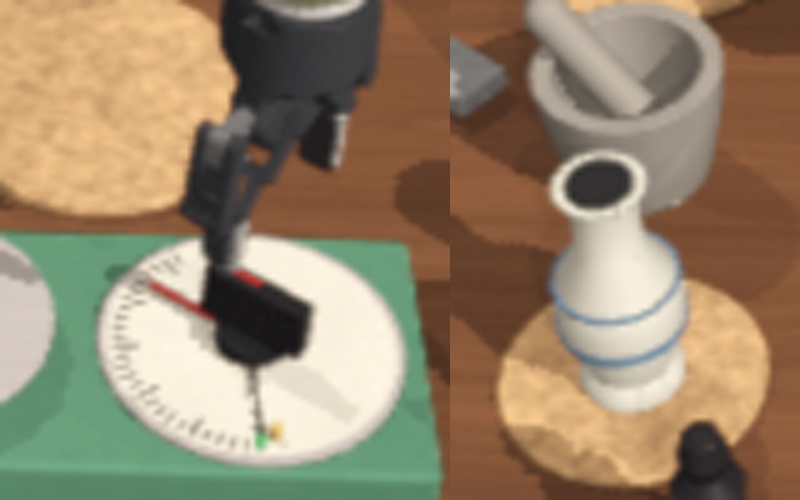

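The vase stands upright in the middle of the mat (right, foot at (633,375)). The gripper is over the wing (258,315), whose fingers straddle it. I'll descend and grip.

step_arm(
  plan=[
    {"offset":[0,0,2.5],"rot":[0,0,0],"gripper":7},
    {"offset":[0,0,5],"rot":[0,0,0],"gripper":6},
    {"offset":[0,0,6.7],"rot":[0,0,0],"gripper":5},
    {"offset":[0,0,7.5],"rot":[0,0,0],"gripper":4},
    {"offset":[0,0,7.5],"rot":[0,0,0],"gripper":3},
    {"offset":[0,0,7.5],"rot":[0,0,0],"gripper":2.4},
    {"offset":[0,0,7.5],"rot":[0,0,0],"gripper":2},
    {"offset":[0,0,7.5],"rot":[0,0,0],"gripper":1.6},
    {"offset":[0,0,7.5],"rot":[0,0,0],"gripper":1.2},
    {"offset":[0,0,7.5],"rot":[0,0,0],"gripper":1},
    {"offset":[0,0,7.5],"rot":[0,0,0],"gripper":1},
    {"offset":[0,0,7.5],"rot":[0,0,0],"gripper":1},
  ],
  squeeze=20,
)

```text
time_s: 16.75
eef_pos: [581.4, 249.7, 149.6]
ee_rot: [-0.001, 0.891, 0.454, 0.0]
force: [-8.0, 4.4, 7.0]
grip_width: 0.16
grip_force: 21.7
```

Gripped: width is about 14 mm, matching the wing. I'll ease out the side force (1.5 mm along -y, 3 mm up).

step_arm(
  plan=[
    {"offset":[0,-0.1,-0.2],"rot":[0,0,0],"gripper":1},
    {"offset":[0,-0.2,-0.3],"rot":[0,0,0],"gripper":1},
    {"offset":[0,-0.2,-0.3],"rot":[0,0,0],"gripper":1},
  ],
)

```text
time_s: 17.05
eef_pos: [580.9, 249.9, 149.9]
ee_rot: [0.0, 0.891, 0.454, 0.001]
force: [8.7, 3.4, -15.5]
grip_width: 0.157
grip_force: 20.6
```

step_arm(
  plan=[
    {"offset":[0.03,0.1,0.2],"rot":[0,0,0],"gripper":1},
    {"offset":[0.03,0.1,0.2],"rot":[0,0,0],"gripper":1},
  ],
)

```text
time_s: 17.25
eef_pos: [581.2, 249.8, 149.7]
ee_rot: [-0.0, 0.891, 0.454, -0.0]
force: [-3.6, 2.6, 1.7]
grip_width: 0.159
grip_force: 23.1
```

step_arm(
  plan=[
    {"offset":[0,0,0],"rot":[0,0,-3],"gripper":1},
    {"offset":[0,0,0],"rot":[0,0,-6],"gripper":1},
    {"offset":[0,0,0],"rot":[0,0,-9],"gripper":1},
    {"offset":[0,0,0],"rot":[0,0,-12],"gripper":1},
    {"offset":[0,0,0],"rot":[0,0,-16],"gripper":1},
    {"offset":[0,0,0],"rot":[0,0,-20],"gripper":1},
    {"offset":[0,0,0],"rot":[0,0,-24],"gripper":1},
    {"offset":[0,0,0],"rot":[0,0,-27],"gripper":1},
    {"offset":[0,0,0],"rot":[0,0,-30],"gripper":1},
    {"offset":[0,0,0],"rot":[0,0,-30],"gripper":1},
  ],
)

```text
time_s: 18.25
eef_pos: [580.8, 250.1, 149.8]
ee_rot: [-0.001, 0.742, 0.67, -0.0]
force: [-5.8, 4.5, 2.4]
grip_width: 0.158
grip_force: 23.2
```

The knob is turning with low force. I'll go on, with a small centring shift.

step_arm(
  plan=[
    {"offset":[0.03,-0.06,0],"rot":[0,0,-3],"gripper":1},
    {"offset":[0.05,-0.06,0],"rot":[0,0,-6],"gripper":1},
    {"offset":[0.05,-0.06,0],"rot":[0,0,-10],"gripper":1},
    {"offset":[0.05,-0.06,0],"rot":[0,0,-14],"gripper":1},
    {"offset":[0.05,-0.06,0],"rot":[0,0,-18],"gripper":1},
    {"offset":[0.05,-0.06,0],"rot":[0,0,-22],"gripper":1},
    {"offset":[0.05,-0.06,0],"rot":[0,0,-26],"gripper":1},
    {"offset":[0.05,-0.06,0],"rot":[0,0,-30],"gripper":1},
    {"offset":[0.05,-0.06,0],"rot":[0,0,-34],"gripper":1},
    {"offset":[0.05,-0.06,0],"rot":[0,0,-37],"gripper":1},
    {"offset":[0.05,-0.06,0],"rot":[0,0,-40],"gripper":1},
    {"offset":[0.05,-0.06,0],"rot":[0,0,-40],"gripper":1},
  ],
)

```text
time_s: 19.45
eef_pos: [580.1, 250.0, 149.8]
ee_rot: [-0.001, 0.469, 0.883, -0.001]
force: [-7.3, -1.0, 3.7]
grip_width: 0.161
grip_force: 23.4
```

```bash
python3 -c "
from rig import *
s=sense();print(s['force'],s['wrist_torque'],s['joints'])"
```

```text
[-7.3193552  -0.95445926  3.72278007] [-0.05751207  1.06003393 -0.0410996 ] [ 2.21803461e-01  6.91180463e-01  1.32668677e+00 -3.50114647e-04
  1.12620884e+00 -3.73393542e-01]
```

step_arm(
  plan=[
    {"offset":[0.03,-0.06,0],"rot":[0,0,-3],"gripper":1},
    {"offset":[0.04,-0.07,0],"rot":[0,0,-7],"gripper":1},
    {"offset":[0.04,-0.07,0],"rot":[0,0,-11],"gripper":1},
    {"offset":[0.04,-0.07,0],"rot":[0,0,-15],"gripper":1},
    {"offset":[0.04,-0.07,0],"rot":[0,0,-19],"gripper":1},
    {"offset":[0.04,-0.07,0],"rot":[0,0,-23],"gripper":1},
    {"offset":[0.04,-0.07,0],"rot":[0,0,-27],"gripper":1},
    {"offset":[0.04,-0.07,0],"rot":[0,0,-31],"gripper":1},
    {"offset":[0.04,-0.07,0],"rot":[0,0,-35],"gripper":1},
    {"offset":[0.04,-0.07,0],"rot":[0,0,-38],"gripper":1},
    {"offset":[0.04,-0.07,0],"rot":[0,0,-40],"gripper":1},
    {"offset":[0.04,-0.07,0],"rot":[0,0,-41],"gripper":1},
  ],
)

```text
time_s: 20.65
eef_pos: [579.6, 249.4, 149.7]
ee_rot: [-0.001, 0.13, 0.992, -0.001]
force: [-6.5, -2.4, 2.8]
grip_width: 0.159
grip_force: 23.4
```

step_arm(
  plan=[
    {"offset":[0,0,0],"rot":[0,0,-2],"gripper":1},
    {"offset":[0,0,0],"rot":[0,0,-4],"gripper":1},
    {"offset":[0,0,0],"rot":[0,0,-6],"gripper":1},
    {"offset":[0,0,0],"rot":[0,0,-8],"gripper":1},
    {"offset":[0,0,0],"rot":[0,0,-9],"gripper":1},
    {"offset":[0,0,0],"rot":[0,0,-10],"gripper":1},
    {"offset":[0,0,0],"rot":[0,0,-10],"gripper":1},
  ],
)

```text
time_s: 21.35
eef_pos: [579.6, 249.3, 149.8]
ee_rot: [-0.001, 0.043, 0.999, -0.001]
force: [-5.5, -3.5, 4.0]
grip_width: 0.157
grip_force: 23.4
```

Run:
```python
from h import *
s=sense();print(s['force'],s['wrist_torque'],s['joints'])
c=cam("scene"); cv2.imwrite("pics/s8.png",cv2.resize(c["color"][230:330,360:460,::-1],None,fx=6,fy=6,interpolation=2))
```

```text
[-5.49676133 -3.54407616  3.9650286 ] [-0.59383317  0.95424829  0.10782785] [ 0.22123492  0.68963081  1.32945664 -0.00164095  1.1248857  -1.26230142]
```

View pics/s8.png

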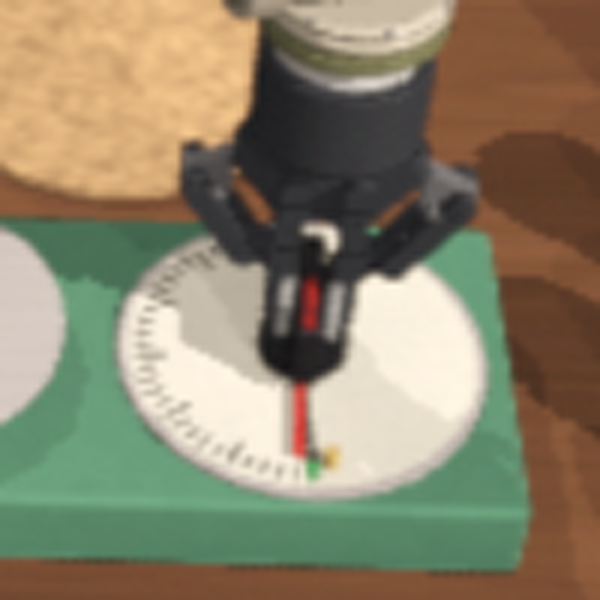

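The red pointer tip (298,455) is about 5° short of the green mark (314,468). I'll creep up to it.

step_arm(
  plan=[
    {"offset":[0,0,0],"rot":[0,0,-1],"gripper":1},
    {"offset":[0,0,0],"rot":[0,0,-2],"gripper":1},
    {"offset":[0,0,0],"rot":[0,0,-3],"gripper":1},
    {"offset":[0,0,0],"rot":[0,0,-4],"gripper":1},
    {"offset":[0,0,0],"rot":[0,0,-4],"gripper":1},
  ],
)

```text
time_s: 21.9
eef_pos: [579.6, 249.2, 149.8]
ee_rot: [-0.001, 0.008, 1.0, -0.001]
force: [-6.6, -5.1, 4.3]
grip_width: 0.157
grip_force: 23.4
```

```bash
cat > t.py <<'E'
from rig import *
import numpy as np
s=sense();q=s['ee_rot'];print(s['force'],s['wrist_torque'],2*np.degrees(np.arctan2(q[2],q[1])))
E
python3 t.py
```

```text
[-6.6258024  -5.111876    4.26253101] [-0.7021688   0.8775581  -0.00467354] 179.04406721085317
```

step_arm(
  plan=[
    {"offset":[0,0,0],"rot":[0,0,-0.7],"gripper":1},
    {"offset":[0,0,0],"rot":[0,0,-1.4],"gripper":1},
    {"offset":[0,0,0],"rot":[0,0,-1.4],"gripper":1},
  ],
)

```text
time_s: 22.2
eef_pos: [579.6, 249.2, 149.7]
ee_rot: [-0.001, -0.004, 1.0, -0.001]
force: [-5.8, -4.9, 3.1]
grip_width: 0.167
grip_force: 23.4
```

```bash
python3 t.py
```

```text
[-5.7733516  -4.85501329  3.09025613] [-0.71770485  0.91265099  0.0148337 ] 180.43341085992077
```

```bash
cat > p.py <<'E'
from h import *
c=cam("scene"); h,s,v=cv2.split(cv2.cvtColor(c["color"],cv2.COLOR_RGB2HSV)); h=h.astype(int)
M=np.zeros(h.shape,bool); M[275:312,385:435]=1
r=np.argwhere(M&((h<6)|(h>174))&(s>140)); P=np.array([plane(c,b,a,64)[:2] for a,b in r]); P=P[P[:,0]>612]
g=np.argwhere(M&(h>48)&(h<80)&(s>120)); G=np.array([plane(c,b,a,59)[:2] for a,b in g]); 
G=G[abs(np.hypot(*(G-[582,248.6]).T)-70)<8]
print("red",len(P),P.round()[:30:4].tolist(),np.degrees(np.polyfit(P[:,0],P[:,1],1)[0])); print("green",len(G),G.mean(0) if len(G) else 0)
m=P.mean(0)-[582,248.6]; print("pointer deg",np.degrees(np.arctan2(m[1],m[0])), "green deg",np.degrees(np.arctan2(G.mean(0)[1]-248.6,G.mean(0)[0]-582)))
cv2.imwrite("pics/s9.png",cv2.resize(c["color"][260:320,370:450,::-1],None,fx=8,fy=8,interpolation=2))
E
python3 p.py
```

```text
Traceback (most recent call last):
  File "p.py", line 6, in <module>
    G=G[abs(np.hypot(*(G-[582,248.6]).T)-70)<8]
                       ~^~~~~~~~~~~~
ValueError: operands could not be broadcast together with shapes (0,) (2,)
```

My ten views are used up, so I go by numbers from here.

```bash
cat > p.py <<'E'
from h import *
def meas(c,n):
    h,s,v=[x.astype(int) for x in cv2.split(cv2.cvtColor(c["color"],cv2.COLOR_RGB2HSV))]
    M=np.zeros(h.shape,bool); M[290:314,385:435]=1
    for nm,k,z in(("red",((h<6)|(h>174))&(s>140),64),("green",(h>40)&(h<80)&(s>90),59),("brass",(h>12)&(h<32)&(s>90),62)):
        P=np.array([plane(c,b,a,z)[:2] for a,b in np.argwhere(M&k)]).reshape(-1,2)
        d=np.hypot(*(P-[582.6,248.6]).T); P=P[(d>40)&(d<78)]
        if len(P): m=P.mean(0); print(n,nm,len(P),m.round(1),"deg",np.degrees(np.arctan2(m[1]-248.6,m[0]-582.6)).round(2),"r",np.hypot(*(P-[582.6,248.6]).T).max().round())
meas(dict(np.load("scene0.npz")),"start"); meas(cam("scene"),"now")
E
python3 p.py
```

```text
start green 1 [649.3 250.6] deg 1.74 r 67.0
start brass 6 [648.1 256.9] deg 7.24 r 69.0
now red 7 [639.4 248.5] deg -0.12 r 64.0
now green 1 [649.3 250.6] deg 1.74 r 67.0
now brass 6 [648.1 256.9] deg 7.24 r 69.0
```

step_arm(
  plan=[
    {"offset":[0,0,0],"rot":[0,0,-0.5],"gripper":1},
    {"offset":[0,0,0],"rot":[0,0,-1],"gripper":1},
    {"offset":[0,0,0],"rot":[0,0,-1],"gripper":1},
  ],
)

```text
time_s: 22.6
eef_pos: [579.6, 249.2, 149.7]
ee_rot: [-0.001, -0.012, 1.0, -0.001]
force: [-6.1, -5.6, 4.0]
grip_width: 0.158
grip_force: 25.1
```

```bash
python3 t.py; python3 p.py | grep "now red"
```

```text
[-6.07860888 -5.56399861  4.03922894] [-0.65491894  0.91637022 -0.45876533] 181.3653643222469
now red 8 [637.7 248.5] deg -0.07 r 64.0
```

Torque about z jumped to -0.46 N m and the pointer no longer moves, so it is at the stop. Releasing and retreating upward.

step_arm(
  plan=[
    {"offset":[0,0,0],"rot":[0,0,0.4],"gripper":1},
    {"offset":[0,0,0],"rot":[0,0,0.4],"gripper":2},
    {"offset":[0,0,0],"rot":[0,0,0.4],"gripper":3},
    {"offset":[0,0,0],"rot":[0,0,0.4],"gripper":4},
    {"offset":[0,0,0],"rot":[0,0,0.4],"gripper":5},
    {"offset":[0,0,0],"rot":[0,0,0.4],"gripper":5},
    {"offset":[0,0,-1],"rot":[0,0,0.4],"gripper":5},
    {"offset":[0,0,-3],"rot":[0,0,0.4],"gripper":5},
    {"offset":[0,0,-6],"rot":[0,0,0.4],"gripper":5},
    {"offset":[0,0,-10],"rot":[0,0,0.4],"gripper":5},
    {"offset":[0,0,-13],"rot":[0,0,0.4],"gripper":5},
    {"offset":[0,0,-13],"rot":[0,0,0.4],"gripper":5},
  ],
)

```text
time_s: 23.85
eef_pos: [580.9, 250.4, 285.1]
ee_rot: [0.005, -0.009, 1.0, 0.001]
force: [0.0, 0.2, -0.8]
grip_width: 0.586
grip_force: 0.0
```

```bash
python3 t.py; python3 p.py
python3 - <<'E'
from h import *
c=cam("scene"); W=cloud(c); h,s,v=cv2.split(cv2.cvtColor(c["color"],cv2.COLOR_RGB2HSV))
q=W[(v<55)&(abs(W[...,0]-590)<45)&(abs(W[...,1]-248)<45)&(W[...,2]>75)&(W[...,2]<112)]
print("wing",len(q),cv2.minAreaRect(q[:,:2].astype(np.float32)))
k=W[(c["color"].min(2)>110)&(abs(W[...,0]-620)<50)&(abs(W[...,1]+214)<60)&(W[...,2]>145)]
print("lip",k.min(0),k.max(0))
E
```

```text
[ 0.00997998  0.22992384 -0.81232799] [-0.01950589 -0.01291082  0.01867015] 181.01968343891033
start green 1 [649.3 250.6] deg 1.74 r 67.0
start brass 6 [648.1 256.9] deg 7.24 r 69.0
now red 7 [639.4 248.5] deg -0.12 r 64.0
now green 1 [649.3 250.6] deg 1.74 r 67.0
now brass 7 [648.2 255.6] deg 6.1 r 69.0
wing 69 ((587.1585083007812, 245.7628936767578), (62.59208297729492, 13.063857078552246), 5.921586513519287)
lip [ 591.83672175 -238.07402722  145.05799702] [ 640.23892951 -191.24456082  161.37727616]
```

Run:
```python
from h import *
t0=dict(np.load("top0.npz")); W=cloud(t0); h,s,v=[x.astype(int) for x in cv2.split(cv2.cvtColor(t0["color"],cv2.COLOR_RGB2HSV))]
g=(h>55)&(h<90)&(s>100)&(abs(W[...,2]-55)<5); g[:, :222]=0; g[:,352:]=0; g[:175]=0; g[250:]=0
e=[]
for col in range(236,346,3):
    r=np.argwhere(g[:,col]).ravel()
    if len(r): e.append((plane(t0,col,r.min()-.5,55),plane(t0,col,r.max()+.5,55)))
e=np.array(e)
for k in(0,1): p=e[:,k]; f=np.polyfit(p[:,1],p[:,0],1); f=np.polyfit(p[(i:=abs(np.polyval(f,p[:,1])-p[:,0])<3),1],p[i,0],1); print("edge yaw deg",-np.degrees(np.arctan(f[0])), np.polyval(f,158))
c=cam("scene"); I=c["color"].astype(float); red=np.clip(I[...,0]-1.0*np.maximum(I[...,1],I[...,2])-30,0,None)
for r in range(286,312):
    w=red[r,395:430]
    if w.sum()>60: print(r,plane(c,395+(w*np.arange(35)).sum()/w.sum(),r,64)[:2].round(1),w.sum().round())
p0=np.array([plane(dict(np.load("scene0.npz")),0,0,0)])
```

```text
Traceback (most recent call last):
TypeError: expected non-empty vector for x
```

Run:
```python
from h import *
t0=dict(np.load("top0.npz")); W=cloud(t0); h,s,v=[x.astype(int) for x in cv2.split(cv2.cvtColor(t0["color"],cv2.COLOR_RGB2HSV))]
g=(h>55)&(h<90)&(s>100)&(abs(W[...,2]-55)<7); g[:, :222]=0; g[:,352:]=0; g[:175]=0; g[250:]=0
from scipy.stats import theilslopes
for f in(np.min,np.max):
    p=np.array([plane(t0,c,f(np.argwhere(g[:,c])),55) for c in range(232,346) if g[:,c].any()])
    print("yaw",-np.degrees(np.arctan(theilslopes(p[:,0],p[:,1])[0])))
c=cam("scene"); I=c["color"].astype(float); red=np.clip(I[...,0]-np.maximum(I[...,1],I[...,2])-30,0,None)
for r in range(282,312):
    w=red[r,395:430]
    if w.sum()>60: print(r,plane(c,395+(w*np.arange(35)).sum()/w.sum(),r,64)[:2].round(1),w.sum().round())
```

```text
yaw 0.5753530169770621
yaw 0.6248491937304653
282 [564.7 255.4] 224.0
283 [568.4 255.3] 221.0
284 [572.1 255.1] 185.0
294 [608.5 248.5] 106.0
295 [612.1 248.3] 127.0
296 [615.6 248.6] 149.0
297 [619.1 248.5] 154.0
298 [622.6 248.5] 153.0
299 [626.1 248.6] 143.0
300 [629.6 248.7] 166.0
301 [633.  248.5] 150.0
302 [636.5 248.7] 144.0
303 [639.9 248.6] 154.0
304 [643.3 248.7] 151.0
305 [646.7 249.2] 174.0
```

The pointer's direction is about 0.6° and the housing's yaw is 0.6°, so the knob is at zero. The vase lip is centred over (616,-215) at the right height. Handing in.

```bash
python3 -c "
from rig import *
print(finish_job())"
```

```text
the job is handed in; nothing more can be done
None
```

The vase stands upright near the middle of the smallest cork mat, let go; the red pointer measures back at its zero stop (within about 1°), and the job was handed in after about 24 s of the 67 s allowed. The hand-in returned no verdict.

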